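# Move the blow-off nozzle to the plain air outlet

### The job

The blow-off nozzle is locked on the air outlet with the round gauge, which is needed for the airbrush. Hold its release collar in, pull the nozzle off, and push it onto the stub of the other outlet, the one with the tee handle, until it locks there with its collar sprung fully out again; leave the things around where they are.

Things in the scene. Friction and masses are not known exactly. Their poses are not given: they have to be found in the camera images.
- nozzle_mid (a point): Blow-off nozzle, a push-fit coupling 126 mm long, about 0.2 kg: black knurled barrel (52 mm diameter, 43 mm long) with a loose aluminium disc, the release collar, before its mouth and a thin brass nozzle behind. This point is on its axis, in the barrel, 30 mm from the tail face and 26 mm from the collar's face; its x axis points out of the mouth, to the outlet. It may roll about this axis.
- nozzle_tail (a point): centre of the barrel's flat tail face (52 mm diameter, looks away from the outlet). From it the brass nozzle, 18 mm diameter tapering to 8, runs 70 mm further back along the axis. Fingers can come down from above on this face and on the collar's face, tips 10 mm or more above the axis; squeezing the two together works the release and holds the nozzle at once.
- collar_face (a point): centre of the collar's flat face (58 mm diameter, 6 mm thick), which looks to the outlet: 56 mm from the tail face when out, 49 mm when in; the only gap is 7 mm between collar and barrel. Between it and the 34 mm nut at the stub's root are 44 mm of bare stub, 16 mm thick. In its middle opens the bore: 24 mm wide here, flared in the barrel, then 18 mm; 49 mm deep in all.
- collar (a joint): travel of the collar into the nozzle, m: 0 out, 0.007 right in; spring 3 N at 0, 9 N at 0.007. Two pawls in the barrel move with it: out they lock in the stub's groove, from 0.006 in they let go. Pushed on, the stub's nose opens them by itself (about 10 N), moving the collar in; it snaps out as they lock. Not far enough on, it stays 4 mm in. With the collar out the lock does not pull off.
- gauge_outlet_seat (a point): where nozzle_mid lies when the nozzle is locked on the fixed outlet with the round gauge on top (play 2 mm along the axis). It is on the axis of the level steel stub, 80 mm above the desk; its x axis points from the stub's tip to the block (50 x 56 mm, 105 mm high, with the gauge 124 mm). Tip 22 mm to -x (a cone, 7 widening to 16 mm in 8.5 mm), block's face 78 mm to +x.
- plain_outlet_seat (a point): the same point of the other outlet, which has the same block, foot plate (100 x 84 mm) and stub, but a 50 mm tee handle on top (to 120 mm) in place of the gauge; its stub is bare at the start. Pushing on ends at a stop 1 mm past this point.
- flat_tin: bystander: flat grey tin 65 x 96 x 19 mm lying on the desk between the outlets; origin at the centre of its underside
- glasses_case: bystander: black case 34 x 85 x 20 mm lying on the desk between the outlets; origin at the centre of its underside
- tub: bystander: screw-top tub with a black lid, 76 mm wide, 61 mm high, to the left of the work; origin at the centre of its underside
- tape_roll: bystander: orange roll of tape, 96 mm wide, 30 mm high, behind the work; origin at the centre of its underside

How it is judged:
On the way:
1. the nozzle has been pulled clear of the outlet with the gauge (distance between nozzle_mid and gauge_outlet_seat above 0.055 m), for 0.2 s.
At the end, for the whole second after the job is handed in: The nozzle sits on the stub of the outlet with the tee handle, within 5 mm of its locked place and 0.12 rad of its axis, with its collar less than 2 mm in, so that the pawls have locked (distance between nozzle_mid and plain_outlet_seat below 0.005 m and angle between the x axis of nozzle_mid and the x axis of plain_outlet_seat, either way round below 0.12 rad and value of joint collar below 0.002 m); the robot touches nothing.
It fails at once if a bystander (flat tin, glasses case, tub or tape roll) is shifted by more than 30 mm (distance of any of flat_tin, glasses_case, tub, tape_roll from where it was at the start of the episode above 0.03 m).
It also fails if it takes over 58 s, if anything falls off the work surface, if the arm or the gripper's body presses on something with over 40 N, if the wrist force passes 120 N, or if a joint passes its speed limit or range.

### The arm

A 6-joint arm with a two-finger parallel gripper is mounted at the origin on a cart in front of the work surface, level with it; the furniture and walls round the work are solid. World frame = base frame: x ahead of the robot, y to its left, z up, the work surface at z = 0. Lengths are in m, angles in rad, forces in N, time in s.
With the tool pointing down it reaches from about 0.2 to 0.875 m from the base axis. Payload 3.4 kg.
Tool frame: the origin (TCP) lies on the mounting face of the last link; the fingertips stand 199 mm ahead of it and the grasp point (between the pads) lies 180 mm ahead of it; z points along the fingers, y is the direction in which the jaws open and shut (so a half turn about z gives the same grasp; the last joint's range is limited). The gripper opens to 94 mm and grips with 3 to 60 N. Pads are 16 mm wide; open, the fingers measure 119 mm over their backs; the gripper's body (75 mm by 177 mm) begins 78 mm behind the grasp point.
Start: joints at [-1.247, 0.276, 1.505, -0, 1.361, -0.121], TCP at [0.247, -0.519, 0.405] pointing down, gripper open.
Joint ranges: [-2.89, 2.89], [-0.75, 2.08], [0.22, 2.7], [-1.18, 4.32], [0.11, 2.71], [-2.7, 2.7]. Speed limits (rad/s): [2.57, 2.57, 3.14, 3.14, 3.14, 3.14].

### API

Orientations are given as a unit quaternion [w, x, y, z].
In Python, from workcell import robot gives the robot as it stands.
- The arm moves only by the tool jog_arm, never from a script. Its argument "targets" is one flat list of numbers, 7 for each row, row after row: the shift along the tool's x, y, z in m, then the turn, a rotation vector about the tool's x, y, z in rad, then the closure, from -1 (fully open) to 1 (shut), so that 0 is half open. In form: [dx, dy, dz, ax, ay, az, jaw, dx, dy, dz, ax, ay, az, jaw, ...]. A call has 1 to 8 rows; each row is the pose to reach, as a shift and turn from the pose commanded when the call began, along the tool's axes at that moment; what a row does not reach only later rows make up. A row lasts 1/8 s, in which the tool goes at most 62.5 mm and 10.7 degrees, less where a joint would pass 70% of its speed; a pose out of reach is approached as far as the arm can. A call with a gripper value outside its range is refused whole. The fingers move at their own pace and stop on an object; "squeeze" is the grip in N (left out, the last holds). Time passes only in rows, so rows that repeat a pose let the fingers close. It gives the time, the measured TCP pose, the force and the opening at its end, in the units of the state.
- robot.observe(): the state, without advancing time (a new reading comes with each control period).
- robot.read_camera(name): name is "side" or "top" or "wrist"; returns a dict with "frame" (480x640x3 uint8, red, green, blue), "z_map" (480x640 float32, m along the optical axis (not along the pixel's ray), 0 where there is no reading), "mtx" (3x3 intrinsics, pixels), "world_from_camera" (4x4, takes a point from camera to world coordinates). Camera axes: x right, y up, looking along -z (the intrinsics and any distortion apply to the point x, -y, -z); pixel columns grow to the right and rows downward; lengths in m; the calibration is good to about 2 mm. A picture is of the moment at which its call begins.
- robot.job_done(): hands the job in, once; it reports no verdict.
Trained networks look in a picture, given as the dict that the camera call returned (one of the last four; its "shot" number tells which), for a name from the list of things; names that differ only in an ending like _2 or _b are one class to them, and where a whole thing is asked for, a point or a joint stands for the part that bears it (a point fixed in the world has none). Each returns a list of dicts, best first, with "p" (0 to 1); they miss things now and then, are a little off and sometimes report something else, mostly with a low value. They report only what shows in the picture. A call takes as long as a camera call.
- robot.look_for(picture, label): "position" ([x, y, z] in m, in the coordinates of the camera as it stood for that picture, good to about 4 mm: the middle of the surface that is visible of it).
- robot.cut_out(picture, label): "mask" (480x640 bool, what is visible of it).
- robot.landmark_of(picture, label): "position" ([x, y, z] in m, in the coordinates of the camera as it stood for that picture, good to about 4 mm: a listed point, or the origin of a listed thing).
The state is a dict: "t": time; "q": joint angles; "qvel": joint speeds; "joint_torque": joint torques, N m; "position": TCP position; "eef_rot": TCP orientation; "ft_force": force on the tool from outside, world axes, zero at the start; "wrist_torque": the same for the moment, N m; "finger_gap": finger opening in m.
Only numpy, scipy, OpenCV 4.12 (cv2) and the standard library are available. Lean on these libraries where they do the work, as an engineer would, in place of code of your own. Each camera call takes 0.05 s, during which the arm holds its last target. There are 200 camera calls.

## Working session

There is one attempt and no reset: what is moved stays moved. The work goes in short steps, Python scripts to look and compute and a tool call to move; the robot and the scene stay as the last step left them, time stands still between calls to the robot, and variables do not carry over. Pictures are saved under pics/ and viewed, about 8 in all and at most 12, crops included, and the job is handed in when it is done.

Besides the shell and the picture viewer there is one more tool, called after ">>>" as a command line: name --argument value ..., lists and objects as JSON in quotes. jog_arm: Moves the arm, as the interface text tells. Its arguments: {"type":"object","properties":{"targets":{"type":"array"},"squeeze":{"type":"number"}},"required":["targets"]}

```bash
mkdir -p pics
cat > h.py <<'E'
import numpy as np, cv2
from workcell import robot
np.set_printoptions(precision=4,suppress=True)
def w(pic,p): return (np.array(pic["world_from_camera"])@np.append(p,1))[:3]
def cloud(pic):
    z=pic["z_map"].astype(float); K=np.array(pic["mtx"]); v,u=np.mgrid[:480,:640]
    P=np.stack([(u-K[0,2])/K[0,0]*z,-(v-K[1,2])/K[1,1]*z,-z,np.ones_like(z)],-1)@np.array(pic["world_from_camera"]).T
    P=P[...,:3]; P[z<=0]=np.nan; return P
def save(pic,n): cv2.imwrite("pics/"+n+".png",pic["frame"][...,::-1])
E
python3 - <<'E'
from h import *
s=robot.observe(); print(s)
pics={}
for c in ("side","top"):
    p=robot.read_camera(c); pics[c]=p
    print(c,p["world_from_camera"])
    for l in ["nozzle_mid","nozzle_tail","collar_face","gauge_outlet_seat","plain_outlet_seat","flat_tin","glasses_case","tub","tape_roll"]:
        for d in robot.landmark_of(p,l)[:2]: print(l,round(d["p"],2),w(p,d["position"]))
cv2.imwrite("pics/a.png",cv2.resize(np.vstack([pics["side"]["frame"],pics["top"]["frame"]])[...,::-1],None,fx=.62,fy=.62))
E
```

```text
{'t': 0.0, 'q': array([-1.247 ,  0.2765,  1.5061, -0.    ,  1.3607, -0.121 ]), 'qvel': array([ 0.0004,  0.0007, -0.0005, -0.0005, -0.0009, -0.0012]), 'joint_torque': array([  0.001 , -40.4582, -23.7231,   0.0705,   0.0346,  -0.0001]), 'position': array([ 0.2473, -0.5188,  0.4038]), 'eef_rot': array([-0.0009,  0.9754,  0.2206, -0.0001]), 'ft_force': array([-1.0529,  0.0626,  0.145 ]), 'wrist_torque': array([ 0.0153, -0.0519, -0.0098]), 'finger_gap': 0.09414188206115395}
side [[ 0.9357  0.1927 -0.2955  0.3587]
 [-0.3527  0.4919 -0.796  -0.628 ]
 [-0.008   0.8491  0.5282  0.6026]
 [ 0.      0.      0.      1.    ]]
nozzle_mid 0.65 [ 0.5656 -0.066   0.0793]
nozzle_tail 0.79 [ 0.5357 -0.0694  0.0787]
nozzle_tail 0.57 [0.5552 0.2066 0.0782]
collar_face 0.59 [ 0.5934 -0.0647  0.0778]
collar_face 0.52 [0.5559 0.2064 0.0798]
plain_outlet_seat 0.79 [0.5566 0.2067 0.0768]
flat_tin 0.57 [ 0.4822  0.0818 -0.0013]
glasses_case 0.75 [0.6001 0.0847 0.0003]
glasses_case 0.25 [ 0.5648 -0.064   0.0806]
tub 0.61 [0.6392 0.3824 0.0017]
tape_roll 0.92 [0.7992 0.0213 0.0006]
top [[-0.0257  0.983  -0.1816  0.4826]
 [-0.9997 -0.0247  0.0079  0.1601]
 [ 0.0033  0.1817  0.9833  0.9841]
 [ 0.      0.      0.      1.    ]]
nozzle_mid 0.61 [ 0.565  -0.0659  0.0805]
nozzle_tail 0.7 [ 0.5366 -0.0664  0.0847]
plain_outlet_seat 0.55 [0.5537 0.2056 0.0814]
flat_tin 0.77 [0.4833 0.0835 0.0003]
glasses_case 0.72 [ 0.6016  0.0858 -0.0017]
tub 0.87 [0.6402 0.3763 0.0027]
tape_roll 0.81 [0.805  0.0187 0.0033]
```

View pics/a.png

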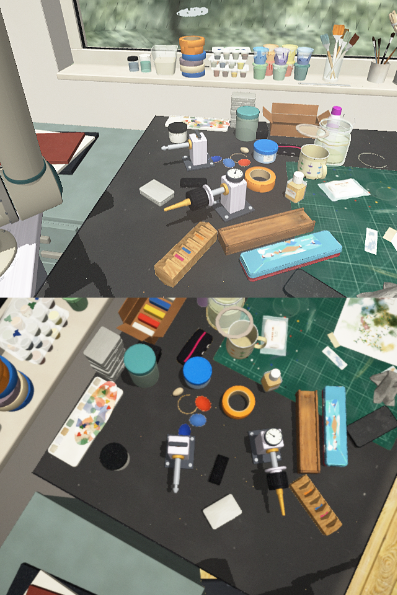

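```bash
cat > fit.py <<'E'
from h import *
from scipy.optimize import least_squares
def fit(P,c,th,rng,r,mr=0.004,z0=0.08):
    # cylinder axis: level line thru c+(0,off), yaw th; points with axial coordinate in rng, upper part
    P=P.reshape(-1,3); P=P[np.isfinite(P).all(1)]
    def loc(x):
        a=np.array([np.cos(x[1]),np.sin(x[1])]); n=np.array([-a[1],a[0]])
        d=P[:,:2]-c; return d@a, d@n-x[0], P[:,2]-x[2]
    x=np.array([0,th,z0])
    for tol in (.010,.006,.004):
        s,l,h=loc(x); m=(s>rng[0])&(s<rng[1])&(abs(np.hypot(l,h)-r)<tol)
        def f(y,m=m):
            s,l,h=loc(y); return (np.hypot(l,h)-r)[m]*1e3
        x=least_squares(f,x,loss="soft_l1",x_scale=[.01,.1,.01]).x
    return x,m.sum(),np.abs(f(x)).mean()
E
python3 - <<'E'
from fit import *
for c in ("side","top"):
    p=robot.read_camera(c); P=cloud(p)
    for n,cen,rg,r in [("barrel",[.565,-.066],(-.028,.011),.026),("stub",[.556,.206],(-.010,.045),.008)]:
        x,k,e=fit(P,np.array(cen),0.03,rg,r); a=np.array([np.cos(x[1]),np.sin(x[1])]);q=np.array(cen)+x[0]*np.array([-a[1],a[0]])
        print(c,n,"line pt",q,"yaw",x[1],"z",x[2],k,e)
        # axial profile along the line
        d=P.reshape(-1,3); s=(d[:,:2]-q)@a; l=(d[:,:2]-q)@np.array([-a[1],a[0]])
        for z0,z1,lab in [(.1,.115,"high"),(.083,.092,"mid")]:
            m=(abs(l)<.02 if lab=="high" else abs(l)<.006)&(d[:,2]>z0)&(d[:,2]<z1)&(abs(s)<.15)
            h,_=np.histogram(s[m],np.arange(-.1,.142,.004)); print(lab,dict((int(-100+4*i),int(v)) for i,v in enumerate(h) if v))
    f=p["frame"]
    if c=="side": save_=f[170:350,240:460]
    else: cv2.imwrite("pics/b.png",np.hstack([cv2.resize(save_,None,fx=1.8,fy=1.8),cv2.resize(f[170:350,240:480],None,fx=1.8,fy=1.8)])[...,::-1])
E
```

```text
side barrel line pt [ 0.5649 -0.0648] yaw 0.0915560616820558 z 0.07880445388693151 776 0.8794935569447843
high {-32: 15, -28: 30, -24: 32, -20: 33, -16: 30, -12: 33, -8: 30, -4: 29, 0: 36, 4: 30, 8: 28, 12: 12, 20: 53, 24: 22, 76: 26, 80: 63, 84: 38, 88: 25, 92: 18, 96: 12, 100: 3, 104: 6, 108: 3, 112: 7, 116: 6, 120: 7, 124: 8, 128: 1}
mid {-100: 1, -96: 2, -92: 5, -88: 5, -84: 4, -80: 6, -76: 8, -72: 8, -68: 7, -64: 9, -60: 9, -56: 8, -52: 10, -48: 9, -44: 16, -40: 11, -36: 10, -32: 17, 20: 1, 32: 3, 36: 12, 40: 13, 44: 13, 48: 12, 52: 16, 56: 11, 60: 13, 64: 16, 68: 18, 72: 1}
side stub line pt [0.5561 0.207 ] yaw -0.11528778798073343 z 0.07998521439845885 185 1.1762281038588087
high {72: 1, 76: 24, 80: 16, 84: 21, 88: 19, 92: 22, 96: 16, 100: 5, 104: 5, 108: 4, 112: 16, 116: 15, 120: 18, 124: 5}
mid {-24: 2, -20: 4, -16: 7, -12: 4, -8: 1, -4: 4, 0: 7, 4: 5, 8: 7, 12: 4, 16: 6, 20: 6, 24: 6, 28: 7, 32: 7, 36: 6, 40: 6, 44: 9, 48: 5, 52: 6, 56: 8, 60: 8, 64: 5, 68: 4}
top barrel line pt [ 0.5649 -0.0654] yaw 0.11103977166200696 z 0.07882312696534642 785 1.0362259899996897
high {-32: 11, -28: 47, -24: 43, -20: 42, -16: 46, -12: 46, -8: 46, -4: 43, 0: 46, 4: 45, 8: 44, 12: 21, 20: 47, 24: 38, 68: 1, 76: 24, 80: 61, 84: 28, 88: 14, 92: 2, 120: 5, 124: 8, 128: 1}
mid {-100: 5, -96: 1, -92: 5, -88: 6, -84: 8, -80: 7, -76: 8, -72: 10, -68: 13, -64: 12, -60: 10, -56: 14, -52: 12, -48: 15, -44: 15, -40: 19, -36: 18, -32: 13, 12: 1, 16: 1, 28: 15, 32: 16, 36: 14, 40: 19, 44: 14, 48: 16, 52: 20, 56: 15, 60: 17, 64: 18, 68: 14}
top stub line pt [0.556  0.2061] yaw -0.1074684935802141 z 0.0797267594468926 291 1.1215494565597566
high {76: 58, 80: 57, 84: 58, 88: 58, 92: 61, 96: 24, 108: 25, 112: 63, 116: 49, 120: 57, 124: 27}
mid {-24: 10, -20: 14, -16: 18, -12: 12, -8: 7, -4: 13, 0: 17, 4: 20, 8: 15, 12: 20, 16: 15, 20: 18, 24: 17, 28: 15, 32: 17, 36: 21, 40: 16, 44: 17, 48: 15, 52: 19, 56: 18, 60: 16, 64: 19, 68: 3}
```

View pics/b.png

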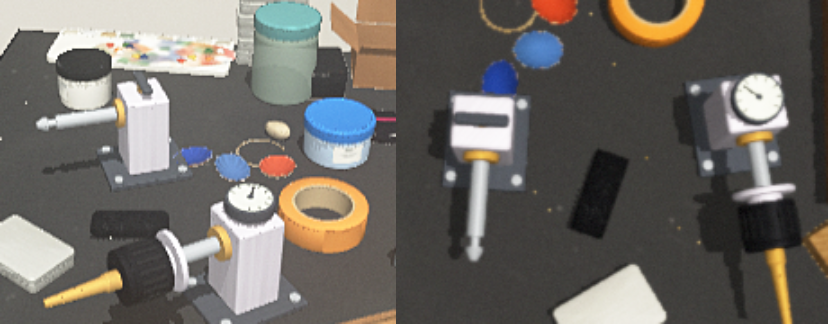

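```bash
cat >> h.py <<'E'
from scipy.spatial.transform import Rotation as R
def pose():
    s=robot.observe(); q=s["eef_rot"]; return np.array(s["position"]),R.from_quat([q[1],q[2],q[3],q[0]]),s
def delta(xyz,yaw):
    "shift/turn in tool axes to TCP xyz, pointing down, tool y along yaw"
    p,r,s=pose(); y=np.array([np.cos(yaw),np.sin(yaw),0]); z=np.array([0,0,-1.]); x=np.cross(y,z)
    T=R.from_matrix(np.c_[x,y,z]); print("d",r.inv().apply(np.array(xyz)-p),(r.inv()*T).as_rotvec(),"t",s["t"],"F",s["ft_force"],"gap",s["finger_gap"])
E
python3 -c "
from h import *
delta([.563,-.0652,.40],.10)"
```

```text
d [ 0.4802 -0.2739  0.0047] [ 0.0001  0.0001 -1.226 ] t 1.1 F [0.7027 1.2927 0.6135] gap 0.09401286773079952
```

>>> jog_arm --targets '[0.48,-0.274,0.005,0,0,-1.226,-1,0.48,-0.274,0.005,0,0,-1.226,-1,0.48,-0.274,0.005,0,0,-1.226,-1,0.48,-0.274,0.005,0,0,-1.226,-1,0.48,-0.274,0.005,0,0,-1.226,-1,0.48,-0.274,0.005,0,0,-1.226,-1,0.48,-0.274,0.005,0,0,-1.226,-1,0.48,-0.274,0.005,0,0,-1.226,-1]'

```text
t: 2.1
position: [0.5336, -0.1066, 0.4004]
eef_rot: [0.001, 0.671, 0.742, 0.0]
ft_force: [1.3, -0.6, 0.1]
finger_gap: 0.0941
```

```bash
python3 -c "
from h import *
delta([.563,-.0652,.37],.10)"
```

```text
d [0.0383 0.0334 0.0304] [0.0008 0.0007 0.0007] t 2.1 F [ 1.345  -0.6445  0.1235] gap 0.09410789671244155
```

>>> jog_arm --targets '[0.038,0.033,0.01,0,0,0,-1,0.038,0.033,0.01,0,0,0,-1,0.038,0.033,0.01,0,0,0,-1,0.038,0.033,0.01,0,0,0,-1]'

```text
t: 2.6
position: [0.5612, -0.0685, 0.3905]
eef_rot: [0.0, 0.671, 0.741, -0.0]
ft_force: [-0.5, -0.6, -0.2]
finger_gap: 0.0938
```

Run:
```python
from fit import *
p=robot.read_camera("wrist"); save(p,"c"); P=cloud(p)
cen=np.array([.565,-.065])
x,k,e=fit(P,cen,0.1,(-.028,.011),.026); a=np.array([np.cos(x[1]),np.sin(x[1])]);n=np.array([-a[1],a[0]]);q=cen+x[0]*n
print("barrel",q,x,k,e)
d=P.reshape(-1,3); s=(d[:,:2]-q)@a; l=(d[:,:2]-q)@n
m=(abs(l)<.015)&(d[:,2]>.099)&(d[:,2]<.116)&(abs(s)<.12)
h,_=np.histogram(s[m],np.arange(-.1,.122,.002)); print(dict((int(-100+2*i),int(v)) for i,v in enumerate(h) if v))
for l in ["nozzle_mid","nozzle_tail","collar_face","gauge_outlet_seat"]:
    for g in robot.landmark_of(p,l)[:2]: print(l,round(g["p"],2),w(p,g["position"]))
delta([.563,-.0652,.293],.10)
```

```text
barrel [ 0.5647 -0.0628] [0.0022 0.1161 0.0802] 4252 0.632749314290715
{-30: 37, -28: 125, -26: 129, -24: 128, -22: 124, -20: 128, -18: 129, -16: 132, -14: 130, -12: 134, -10: 133, -8: 130, -6: 129, -4: 130, -2: 131, 0: 131, 2: 128, 4: 133, 6: 127, 8: 126, 10: 127, 12: 128, 14: 15, 20: 87, 22: 131, 24: 130, 26: 79, 70: 1, 72: 1, 74: 2, 76: 2, 78: 152, 80: 162, 82: 196, 84: 114, 86: 53, 88: 19, 90: 7}
nozzle_mid 0.9 [ 0.5656 -0.0621  0.0845]
nozzle_tail 0.88 [ 0.5369 -0.0617  0.0805]
collar_face 0.91 [ 0.5909 -0.0625  0.0755]
gauge_outlet_seat 0.36 [0.5969 0.0924 0.0012]
d [0.0028 0.0018 0.0974] [ 0.0004  0.0003 -0.0014] t 2.85 F [-0.5435  0.0301 -0.101 ] gap 0.09427209041651888
```

View pics/c.png

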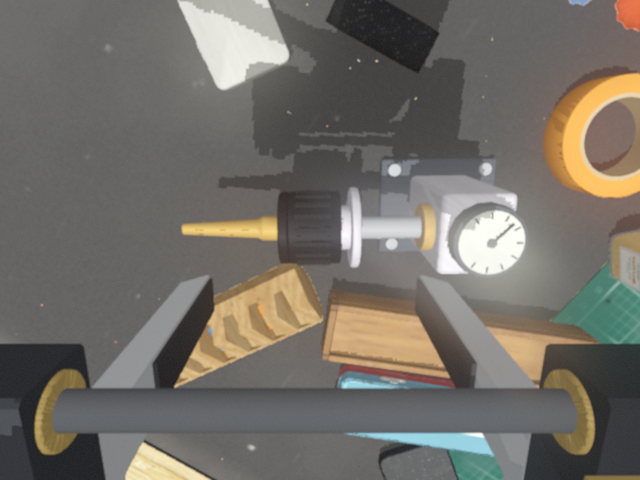

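>>> jog_arm --targets '[0.003,0.0015,0.05,0,0,-0.012,-1,0.004,0.0015,0.09,0,0,-0.012,-1,0.004,0.0015,0.0995,0,0,-0.012,-1,0.004,0.0015,0.0995,0,0,-0.012,-1,0.004,0.0015,0.0995,0,0,-0.012,-1]'

```text
t: 3.48
position: [0.5637, -0.0636, 0.2924]
eef_rot: [0.002, 0.666, 0.746, 0.001]
ft_force: [0.3, 0.0, 0.2]
finger_gap: 0.0941
```

>>> jog_arm --targets '[0,0,0,0,0,0,0.3,0,0,0,0,0,0,0.3,0,0,0,0,0,0,1,0,0,0,0,0,0,1,0,0,0,0,0,0,1,0,0,0,0,0,0,1,0,0,0,0,0,0,1,0,0,0,0,0,0,1]' --squeeze 30

```text
t: 4.47
position: [0.5619, -0.0633, 0.2908]
eef_rot: [-0.001, 0.666, 0.746, -0.001]
ft_force: [-4.5, -1.3, 5.5]
finger_gap: 0.0489
```

>>> jog_arm --targets '[0,-0.005,0,0,0,0,1,0,-0.01,0,0,0,0,1,0,-0.015,0,0,0,0,1,0,-0.02,0,0,0,0,1]'

```text
t: 4.97
position: [0.5429, -0.0655, 0.2908]
eef_rot: [0.0, 0.666, 0.746, 0.0]
ft_force: [0.7, 0.6, 1.9]
finger_gap: 0.0481
```

Run:
```python
from h import *
delta([.5,-.07,.2905],.11)
p=robot.read_camera("wrist")
for l in ["nozzle_mid","collar_face"]:
    for g in robot.landmark_of(p,l)[:1]: print(l,round(g["p"],2),w(p,g["position"]))
```

```text
d [ 0.0004 -0.0431  0.0002] [0.001  0.0002 0.0019] t 4.975 F [0.6873 0.6385 1.9078] gap 0.04811348468927561
nozzle_mid 0.74 [ 0.5457 -0.0634  0.08  ]
collar_face 0.93 [ 0.568  -0.0633  0.0787]
```

>>> jog_arm --targets '[0,-0.015,0,0,0,0,1,0,-0.03,0,0,0,0,1,0,-0.045,0,0,0,0,1,0,-0.06,0,0,0,0,1,0,-0.075,0,0,0,0,1,0,-0.085,0,0,0,0,1,0,-0.085,0,0,0,0,1]'

```text
t: 6.0
position: [0.4578, -0.075, 0.2908]
eef_rot: [0.0, 0.667, 0.745, 0.0]
ft_force: [0.1, 0.2, -1.1]
finger_gap: 0.0483
```

Run:
```python
from fit import *
p=robot.read_camera("wrist"); save(p,"d"); P=cloud(p)
def go(name,cen,th,rg,r,z0=.08):
    cen=np.array(cen); x,k,e=fit(P,cen,th,rg,r,z0=z0); a=np.array([np.cos(x[1]),np.sin(x[1])]);n=np.array([-a[1],a[0]]);q=cen+x[0]*n
    d=P.reshape(-1,3); s=(d[:,:2]-q)@a; l=(d[:,:2]-q)@n
    m=(abs(np.hypot(l,d[:,2]-x[2])-r)<.003)&(abs(s)<.12)
    print(name,q,x,k,round(e,2),"s range",np.percentile(s[m],[1,99]))
go("stub",[.565,-.063],.11,(-.010,.040),.008)
go("barrel",[.462,-.074],.11,(-.026,.009),.026)
for l in ["nozzle_mid","nozzle_tail","collar_face"]:
    for g in robot.landmark_of(p,l)[:1]: print(l,round(g["p"],2),w(p,g["position"]))
for l in ["flat_tin","plain_outlet_seat"]:
    for g in robot.landmark_of(p,l)[:1]: print(l,round(g["p"],2),w(p,g["position"]))
th=-.111; c=np.array([.556,.2065])-.095*np.array([np.cos(th),np.sin(th)]);print(c)
delta([c[0],c[1],.2905],th)
```

```text
stub [ 0.565  -0.0632] [-0.0002  0.1287  0.0811] 3209 0.71 s range [-0.0184  0.0475]
barrel [ 0.462  -0.0743] [-0.0003  0.1253  0.0801] 8551 0.61 s range [-0.0307  0.0223]
nozzle_mid 0.58 [ 0.4639 -0.0672  0.082 ]
nozzle_tail 0.72 [ 0.4326 -0.0721  0.0794]
collar_face 0.69 [ 0.482  -0.0763  0.0774]
[0.4616 0.217 ]
d [0.2899 0.0353 0.0001] [0.0003 0.0001 0.2232] t 6.3 F [ 0.0313 -0.5514 -2.1702] gap 0.048310143630288876
```

View pics/d.png

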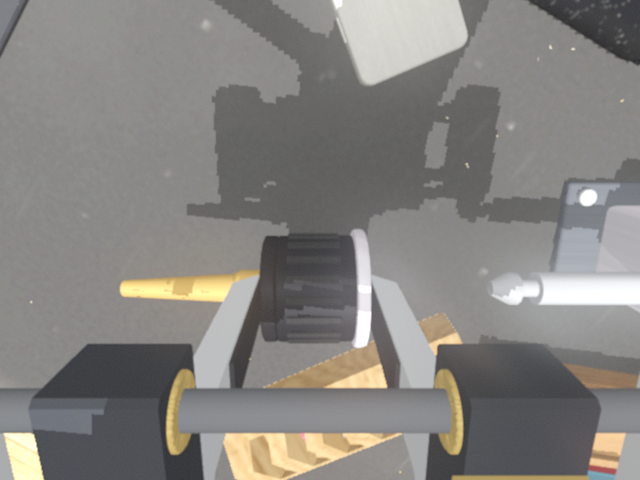

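>>> jog_arm --targets '[0.05,0.006,-0.01,0,0,0.04,1,0.1,0.012,-0.01,0,0,0.08,1,0.15,0.018,-0.01,0,0,0.12,1,0.2,0.024,-0.01,0,0,0.16,1,0.25,0.03,-0.005,0,0,0.2,1,0.29,0.035,0,0,0,0.223,1,0.29,0.035,0,0,0,0.223,1,0.29,0.035,0,0,0,0.223,1]'

```text
t: 7.3
position: [0.4609, 0.2169, 0.2903]
eef_rot: [0.0, 0.745, 0.667, -0.001]
ft_force: [-0.3, -0.1, -1.6]
finger_gap: 0.0484
```

```bash
cat > m.py <<'E'
from fit import *
def line(P,name,cen,th,rg,r,z0=.08):
    cen=np.array(cen); x,k,e=fit(P,cen,th,rg,r,z0=z0); a=np.array([np.cos(x[1]),np.sin(x[1])]);n=np.array([-a[1],a[0]]);q=cen+x[0]*n
    d=P.reshape(-1,3); s=(d[:,:2]-q)@a; l=(d[:,:2]-q)@n
    m=(abs(np.hypot(l,d[:,2]-x[2])-r)<.003)&(abs(s)<.12)
    print(name,q,x,k,round(e,2),"s range",np.percentile(s[m],[1,99])); return q,x
E
python3 - <<'E'
from m import *
pp=pose(); th=-.111;print(pp[0],pp[1].as_matrix()[:,1],pp[2]["ft_force"],pp[2]["finger_gap"])
for c in ("wrist","top","side"):
    p=robot.read_camera(c); P=cloud(p); 
    if c=="wrist": save(p,"e")
    try:
        qs,xs=line(P,c+" stub",[.556,.2065],th,(-.010,.045),.008)
        qb,xb=line(P,c+" barrel",pp[0][:2]+[.002,0],th,(-.026,.009),.026)
        a=np.array([np.cos(xs[1]),np.sin(xs[1])]);n=np.array([-a[1],a[0]])
        print("  lateral barrel-stub",(qb-qs)@n,"yaw diff",xb[1]-xs[1],"dz",xb[2]-xs[2])
    except Exception as ex: print(c,ex)
E
```

```text
[0.4609 0.2169 0.2903] [ 0.994  -0.1098 -0.0005] [-0.2908 -0.1433 -1.585 ] 0.048448663350938594
wrist stub [0.5561 0.2077] [ 0.0012 -0.0728  0.0811] 3641 0.67 s range [-0.0201  0.0585]
wrist barrel [0.4628 0.2168] [-0.0002 -0.0928  0.0797] 8516 0.6 s range [-0.0288  0.0244]
  lateral barrel-stub 0.002243817768644796 yaw diff -0.01999375391801446 dz -0.0013927155098689137
top stub [0.5559 0.2054] [-0.0011 -0.0855  0.0801] 234 0.9 s range [0.005  0.0687]
top index -1 is out of bounds for axis 0 with size 0
side stub [0.5562 0.2079] [ 0.0014 -0.1447  0.0801] 188 1.17 s range [-0.0212  0.0693]
side barrel [0.4624 0.2138] [-0.0031 -0.1468  0.079 ] 464 1.12 s range [-0.0328  0.0286]
  lateral barrel-stub -0.007684368786837932 yaw diff -0.002091519453580104 dz -0.0010355930227967103fit.py:15: RuntimeWarning: Mean of empty slice.
  return x,m.sum(),np.abs(f(x)).mean()
  ret = ret.dtype.type(ret / rcount)
```

View pics/e.png

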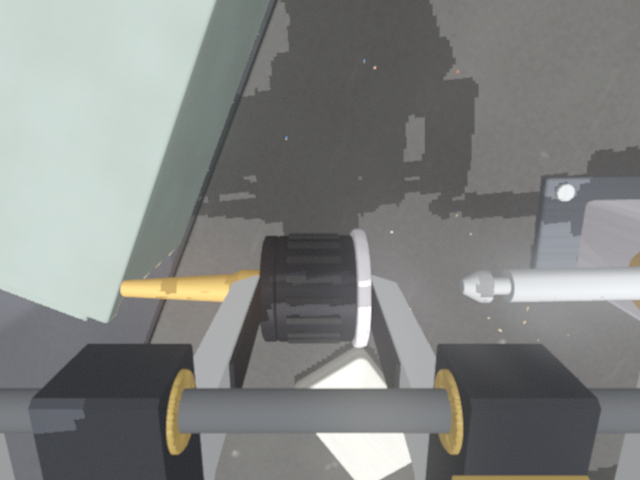

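Run:
```python
import cv2,numpy as np
for f in "de":
    g=cv2.GaussianBlur(cv2.imread(f"pics/{f}.png",0),(3,3),0).astype(float)
    rows=[]
    for u in range(470,640,4):
        c=g[255:325,u]; d=np.gradient(c)
        i=28+np.argmin(np.abs(np.arange(1))) 
        up=np.argmax(d[:32]); lo=35+np.argmin(d[35:])
        rows.append((u,255+up,255+lo))
    r=np.array(rows); m=(r[:,0]>=(545 if f=="d" else 520))&(r[:,2]-r[:,1]>26)&(r[:,2]-r[:,1]<40)
    print(f,r[m][::3].tolist())
    print(np.polyfit(r[m][:,0]-580,(r[m][:,1]+r[m][:,2])/2,1), np.mean(r[m][:,2]-r[m][:,1]))
from h import *
p=robot.read_camera("wrist");print(p["mtx"]);pp=pose();print(np.linalg.inv(np.array(p["world_from_camera"]))@np.append(pp[0]*[1,1,0]+[.09,-.01,.08],1))
```

```text
d [[546, 273, 304], [558, 276, 304], [570, 276, 304], [582, 275, 304], [594, 274, 304], [606, 276, 304], [618, 275, 304], [630, 275, 304]]
[6.73913043e-03 2.89377464e+02] 29.083333333333332
e [[522, 273, 301], [534, 268, 301], [546, 271, 301], [558, 272, 300], [570, 273, 300], [582, 271, 300], [594, 271, 300], [606, 271, 300], [618, 271, 299], [630, 267, 299]]
[-1.68242492e-02  2.85450000e+02] 29.233333333333334
[[415.7673   0.     314.2146]
 [  0.     415.7673 236.0825]
 [  0.       0.       1.    ]]
[ 0.0909 -0.0254 -0.2062  1.    ]
```

>>> jog_arm --targets '[-0.0007,0,0,0,0,-0.02,1,-0.0007,0,0,0,0,-0.02,1,-0.0007,0,0,0,0,-0.02,1]'

```text
t: 7.88
position: [0.4609, 0.2162, 0.2907]
eef_rot: [0.0, 0.739, 0.674, 0.0]
ft_force: [-0.3, 0.5, -2.1]
finger_gap: 0.0482
```

>>> jog_arm --targets '[0,0.015,0,0,0,0,1,0,0.03,0,0,0,0,1,0,0.035,0,0,0,0,1,0,0.035,0,0,0,0,1]'

```text
t: 8.38
position: [0.4963, 0.2131, 0.2903]
eef_rot: [-0.0, 0.739, 0.674, -0.0]
ft_force: [0.3, 0.3, -1.0]
finger_gap: 0.0485
```

Run:
```python
from h import *
p=robot.read_camera("wrist"); save(p,"f")
f=p["frame"][180:400,200:600,::-1]; cv2.imwrite("pics/f2.png",cv2.resize(f,None,fx=2,fy=2,interpolation=cv2.INTER_CUBIC))
```

```text
(no output)
```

View pics/f2.png

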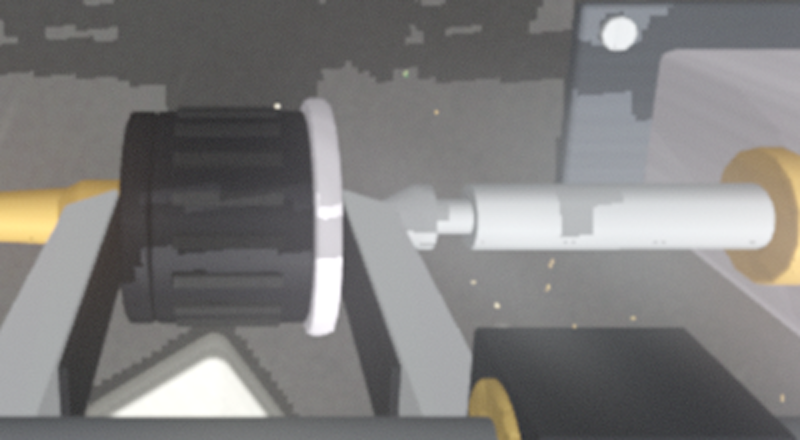

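>>> jog_arm --targets '[0,0.006,0,0,0,0,1,0,0.012,0,0,0,0,1,0,0.018,0,0,0,0,1,0,0.024,0,0,0,0,1,0,0.03,0,0,0,0,1,0,0.03,0,0,0,0,1]'

```text
t: 9.18
position: [0.5261, 0.2104, 0.2906]
eef_rot: [0.0, 0.739, 0.674, 0.0]
ft_force: [-0.7, -0.7, -1.2]
finger_gap: 0.0483
```

>>> jog_arm --targets '[0,0.005,0,0,0,0,1,0,0.01,0,0,0,0,1,0,0.015,0,0,0,0,1,0,0.02,0,0,0,0,1,0,0.024,0,0,0,0,1,0,0.024,0,0,0,0,1]'

```text
t: 9.93
position: [0.55, 0.2083, 0.2909]
eef_rot: [0.0, 0.739, 0.674, 0.001]
ft_force: [-0.0, -0.3, 1.2]
finger_gap: 0.0484
```

>>> jog_arm --targets '[0,0.001,0,0,0,0,1,0,0.002,0,0,0,0,1,0,0.003,0,0,0,0,1,0,0.003,0,0,0,0,1]'

```text
t: 10.42
position: [0.5511, 0.2083, 0.2908]
eef_rot: [-0.001, 0.739, 0.674, -0.001]
ft_force: [-4.8, 0.8, 6.6]
finger_gap: 0.0483
```

>>> jog_arm --targets '[0,0.001,0,0,0,0,1,0,0.0015,0,0,0,0,1,0,0.0015,0,0,0,0,1]'

```text
t: 10.8
position: [0.5517, 0.2082, 0.2907]
eef_rot: [-0.002, 0.739, 0.674, -0.002]
ft_force: [-6.8, 1.5, 7.9]
finger_gap: 0.0485
```

>>> jog_arm --targets '[0,0.0015,0,0,0,0,1,0,0.003,0,0,0,0,1,0,0.003,0,0,0,0,1]'

```text
t: 11.18
position: [0.553, 0.2081, 0.2907]
eef_rot: [-0.004, 0.739, 0.674, -0.004]
ft_force: [-11.6, 1.4, 11.7]
finger_gap: 0.0484
```

>>> jog_arm --targets '[0,0,0,0,0,0,0.6,0,0,0,0,0,0,0.1,0,0,0,0,0,0,-0.3,0,0,0,0,0,0,-0.3]'

```text
t: 11.68
position: [0.5564, 0.2077, 0.2905]
eef_rot: [-0.0, 0.738, 0.674, -0.0]
ft_force: [-3.1, 0.1, 1.6]
finger_gap: 0.0609
```

Run:
```python
from h import *
p=robot.read_camera("wrist"); save(p,"g")
f=p["frame"][180:400,200:600,::-1]; cv2.imwrite("pics/g2.png",cv2.resize(f,None,fx=2,fy=2,interpolation=cv2.INTER_CUBIC))
```

```text
(no output)
```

View pics/g2.png

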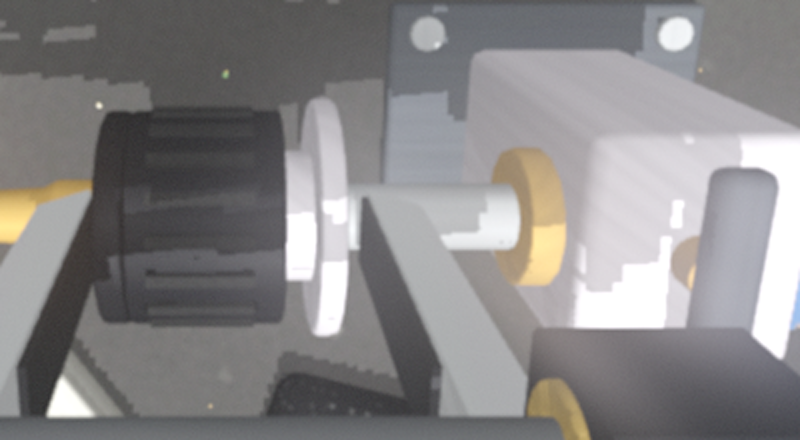

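>>> jog_arm --targets '[0,-0.003,0,0,0,0,-1,0,-0.003,0,0,0,0,-1,0,-0.003,0,0,0,0,-1,0,-0.003,-0.04,0,0,0,-1,0,-0.003,-0.09,0,0,0,-1,0,-0.003,-0.1,0,0,0,-1,0,-0.003,-0.1,0,0,0,-1]'

```text
t: 12.6
position: [0.5539, 0.2078, 0.3908]
eef_rot: [0.0, 0.739, 0.674, 0.0]
ft_force: [-0.0, -0.4, -0.1]
finger_gap: 0.0941
```

Run:
```python
from m import *
p=robot.read_camera("wrist"); save(p,"h"); P=cloud(p)
q,x=line(P,"barrel",[.555,.2075],-.09,(-.026,.009),.026)
a=np.array([np.cos(x[1]),np.sin(x[1])]);n=np.array([-a[1],a[0]])
d=P.reshape(-1,3); s=(d[:,:2]-q)@a; l=(d[:,:2]-q)@n
m=(abs(l)<.012)&(d[:,2]>.1)&(d[:,2]<.116)&(abs(s)<.12)
h,_=np.histogram(s[m],np.arange(-.1,.12,.001)); print(dict((int(-100+i),int(v)) for i,v in enumerate(h) if v))
for l in ["nozzle_mid","nozzle_tail","collar_face","plain_outlet_seat"]:
    for g in robot.landmark_of(p,l)[:1]: print(l,round(g["p"],2),w(p,g["position"]))
f=p["frame"][140:320,150:550,::-1]; cv2.imwrite("pics/h2.png",cv2.resize(f,None,fx=2,fy=2))
```

```text
barrel [0.555  0.2081] [ 0.0006 -0.0795  0.0803] 3771 0.63 s range [-0.0283  0.1186]
{-30: 18, -29: 39, -28: 56, -27: 45, -26: 56, -25: 49, -24: 54, -23: 46, -22: 55, -21: 45, -20: 57, -19: 48, -18: 53, -17: 47, -16: 58, -15: 43, -14: 60, -13: 43, -12: 60, -11: 41, -10: 61, -9: 41, -8: 62, -7: 37, -6: 65, -5: 34, -4: 66, -3: 34, -2: 67, -1: 34, 0: 69, 1: 34, 2: 69, 3: 33, 4: 68, 5: 33, 6: 67, 7: 34, 8: 69, 9: 34, 10: 66, 11: 37, 12: 66, 13: 30, 20: 45, 21: 45, 22: 60, 23: 53, 24: 50, 25: 52, 26: 22, 77: 58, 78: 87, 79: 58, 80: 57, 81: 57, 82: 49, 83: 49, 84: 53, 85: 52, 86: 50, 87: 55, 88: 47, 89: 52, 90: 53, 91: 54, 92: 54, 93: 44, 94: 54, 95: 51, 96: 86, 97: 59, 98: 42, 99: 33, 100: 11, 113: 14, 114: 45, 115: 54, 116: 56, 117: 48, 118: 50}
nozzle_mid 0.72 [0.555  0.2101 0.0783]
nozzle_tail 0.85 [0.5234 0.2148 0.079 ]
collar_face 0.57 [0.5816 0.2027 0.0771]
```

View pics/h2.png

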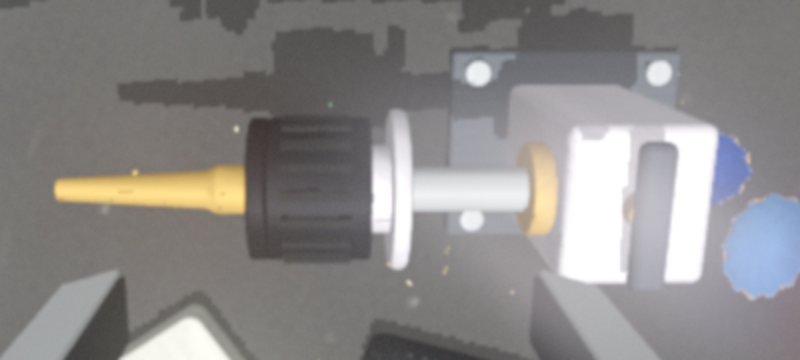

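Run:
```python
from h import *
p=robot.read_camera("top")
for l in ["flat_tin","glasses_case","tub","tape_roll"]:
    for g in robot.landmark_of(p,l)[:1]: print(l,round(g["p"],2),w(p,g["position"]))
print(robot.job_done(), robot.observe()["t"])
```

```text
flat_tin 0.61 [0.4822 0.0795 0.    ]
glasses_case 0.79 [ 0.6012  0.0846 -0.0022]
tub 0.47 [0.8016 0.0184 0.0011]
tape_roll 0.62 [0.803  0.0151 0.0014]
the job is handed in; nothing more can be done
the job is handed in; nothing more can be done
```

I moved the nozzle from the gauge outlet to the tee-handle outlet, and my last measurements show it locked there with its collar out. I handed the job in about 13 s into the 58 s allowed.

I squeezed the collar and tail face together (opening 48–49 mm, so the collar was fully in) and pulled the nozzle about 105 mm straight off. I then lined it up with the other stub using the wrist camera and pushed it on until it met resistance at about 12 N. After that I opened the fingers and lifted 100 mm clear.

**Last checks on the nozzle:**
- **Collar:** tail face to collar face measures about 56.5 mm, against 56 mm when fully out. The gap behind the collar is about 6.5 mm, against 7 mm.
- **Position:** collar face to block is about 51 mm, against an expected 52 mm. It measured the same on the gauge outlet, where the nozzle was locked.
- **Contact:** the wrist force is about 0, so the robot touches nothing.
- **Not done:** I did not pull on the nozzle to test the lock.

**Bystanders:** the tin, glasses case and tape roll came out within about 4 mm of where they started. For the tub, the detector gave a low-confidence answer (0.47) lying on the tape roll, which looks like a wrong detection. So the tub is not confirmed by that check, but the arm never went near it.

**Disagreements:**
- The separate camera fits of the stub's direction differed by up to 0.07 rad, and one side-camera sideways offset looked wrong. I therefore aligned by comparing wrist images of the two stubs instead.
- The last yaw readings (about -0.08 to -0.11 rad) agree with the outlet's axis only to within that scatter.

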